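# Push the empty bin home in the return lane

### The arm

A 6-joint arm with a two-finger parallel gripper is mounted at the origin on a cart in front of the work surface, level with it; the furniture and walls round the work are solid. World frame = base frame: x ahead of the robot, y to its left, z up, the work surface at z = 0. Lengths are in m, angles in rad, forces in N, time in s.
With the tool pointing down it reaches from about 0.3 to 0.875 m from the base axis. Payload 6.4 kg.
Tool frame: the origin (TCP) lies at the very end of the fingers, on their centre line; the grasp point (between the pads) lies 19 mm behind it; z points along the fingers, y is the line along which they close (so a half turn about z gives the same grasp; the last joint's range is limited). The gripper opens to 85 mm and grips with 20 to 120 N. Pads are 22 mm wide; open, the fingers measure 114 mm over their backs; the gripper's body (76 mm by 85 mm) begins 54 mm behind the grasp point. The pads swing forward as they close: fully open they stand 13 mm farther back than shut.
Start: joints at [0.91, 0.181, 1.607, -0, 1.354, -0.206], TCP at [0.253, 0.517, 0.231] pointing down, gripper open.
Joint ranges: [-2.99, 2.99], [-0.89, 2.07], [0.3, 2.58], [-1.14, 4.28], [0, 2.63], [-3.12, 3.12]. Speed limits (rad/s): [2.57, 2.57, 3.01, 3.14, 3.14, 3.14].

### API

Orientations are given as a unit quaternion [w, x, y, z].
In Python, from bench import ctrl gives the robot as it stands.
- The arm moves only by the tool jog_arm, never from a script. Its argument "series" is a list that holds one entry, the list of rows, each a list of 7 numbers: the shift along the tool's x, y, z in mm, then the turn, a rotation vector about the tool's x, y, z in rad, then the finger opening in mm, from 0 to 85.4. In form: [[[tx, ty, tz, rx, ry, rz, gripper], ...]]. A call has exactly 10 rows; each row shifts and turns the commanded pose from where the row before left it, along the tool's axes as they then stand; what a row does not reach is not made up. A row lasts 1/10 s, in which the tool goes at most 50 mm and 8.59 degrees, less where a joint would pass 70% of its speed; a pose out of reach is approached as far as the arm can. A call with a gripper value outside its range is refused whole. The fingers move at their own pace and stop on an object; the grip force is fixed at half the most. Time passes only in rows, so rows that do not move let the fingers close, or fill a call up. It gives the time, the measured TCP pose, the force, the opening and the grip force at its end, in the units of the state.
- ctrl.get_obs(): the state, without advancing time (a new reading comes with each control period).
- ctrl.camera(name): name is "scene" or "top" or "wrist"; returns a dict with "frame" (400x640x3 uint8, blue, green, red), "z_map" (400x640 float32, m along the optical axis (not along the pixel's ray), 0 where there is no reading), "fx", "fy", "cx", "cy" (pixels), "xyz" and "rotation" of the camera in the world. Camera axes: x right, y down, z forward; pixel columns grow to the right and rows downward; lengths in m; the calibration is good to about 2 mm. A picture is of the moment at which its call begins.
- ctrl.hand_in(): hands the job in; it is judged then, once.
The state is a dict: "time_s": time; "q": joint angles; "dq": joint speeds; "joint_efforts": joint torques, N m; "eef_pos": TCP position; "eef_rot": TCP orientation; "wrist_force": force on the tool from outside, world axes, zero at the start; "torque": the same for the moment, N m; "opening": opening from 0.0 (shut) to 1.0 (fully open); "grasp_force": force on a finger pad.
Only numpy, scipy, OpenCV 4.12 (cv2) and the standard library are available. Lean on these libraries where they do the work, as an engineer would, in place of code of your own. Each camera call takes 0.05 s, during which the arm holds its last target. There are 200 camera calls.

### The job

Push the empty blue parts bin into line with the return lane, then push it down between the two guide rails until it stands square against the rubber buffers of the yellow end stop. Only push it with the fingers: never lift, tip or shove it fast, let neither the bin nor the robot touch either rail, and leave the other things on the worktop where they are. Then take the fingers away.

Things in the scene. Friction and masses are not known exactly. Their poses are not given: they have to be found in the camera images.
- empty_bin: Empty open-front blue bin near the lane's mouth, loose, 0.25 kg, 98 long (x) x 106 wide (y) x 70 high. Origin: centre of underside; x from its low front to its high back. Outer faces: front lip x = -45 mm, 31 high; side walls y = -53, +52 mm, 70 high, over x = -28 to 45; back x = +48. Starts front away from the lane, 15 to 55 mm off its middle line on the robot's side, up to 0.15 rad askew.
- lane: Return lane fixed to the worktop: two rails, 124 mm clear between them (y = -62 to +62), from x = 0 to 200 mm, no floor. Origin: worktop height, middle of the mouth; x runs down the lane to the stop (roughly to the robot's right), y across it, away from the robot. End: two black rubber buffers, 22 mm wide, at y = +-35, 22 mm up, faces at x = 200, on a yellow plate 40 high.
- rail_left: Dark steel guide rail on the lane's +y side (far from the robot), 200 x 10 x 28 high, inner face at y = +62 mm; its feet reach out to y = +89 mm, 7 high. Fixed to the lane; origin and axes are the lane's. Must not be touched.
- rail_right: Dark steel guide rail on the lane's -y side (near the robot), 200 x 10 x 28 high, inner face at y = -62 mm; its feet reach out to y = -89 mm, 7 high. Fixed to the lane; origin and axes are the lane's. Must not be touched.
- home (a point): Point on the lane's middle line at worktop height, 152 mm from the mouth, axes as the lane's: the empty bin's origin lies here, its axes along the lane's, when its back touches both buffers.
- full_bin: Blue parts bin with small dark parts in it, 99 x 106 x 70 high, loose, well beyond the far end of the lane; origin at the centre of its underside. A bystander.
- black_tape: Roll of black tape lying flat, 68 in diameter, 19 high, loose; origin at the centre of its underside. A bystander.
- grey_connector: Grey plug connector, 26 x 64 x 24 high, loose, lying beside the near rail; origin at the centre of its underside. A bystander.
- bushing_a: White bushing lying on its side, 14 x 38 x 14 high, loose, beyond the far rail; origin at the centre of its underside. A bystander.
- bushing_b: Second white bushing like the first, beyond the far rail nearer the stop. A bystander.
- marker: Grey and black marker pen lying flat, 18 x 125 x 18 high, loose, to the left of the work; origin at the centre of its underside. A bystander.

How it is judged:
By the outcome, as a careful person would: the job done as asked, in the order asked, and still so for the second after the job is handed in, with the robot touching nothing.
It also fails if it takes over 53 s, if anything falls off the work surface, if the arm or the gripper's body presses on something with over 40 N, if the wrist force passes 120 N, or if a joint passes its speed limit or range.

## Working session

There is one attempt and no reset: what is moved stays moved. The work goes in short steps, Python scripts to look and compute and a tool call to move; the robot and the scene stay as the last step left them, time stands still between calls to the robot, and variables do not carry over. Pictures are saved under pics/ and viewed, at most 10 in all, crops included, and the job is handed in when it is done.

Besides the shell and the picture viewer there is one more tool, called after ">>>" as name(argument=value, ...), one argument or row to a line, values as JSON. jog_arm: Moves the arm, as the interface text tells. Its arguments: {"type":"object","properties":{"series":{"type":"array"}},"required":["series"]}

```bash
mkdir -p pics; cat > h.py <<'E'
import numpy as np, cv2
from bench import ctrl
from scipy.spatial.transform import Rotation as R
def rot(c):
    r=np.array(c["rotation"],float)
    return r if r.shape==(3,3) else R.from_quat(r[[1,2,3,0]]).as_matrix()
def cloud(c):
    z=c["z_map"]; v,u=np.mgrid[:z.shape[0],:z.shape[1]]
    p=np.stack([(u-c["cx"])/c["fx"]*z,(v-c["cy"])/c["fy"]*z,z],-1)
    return p@rot(c).T+np.array(c["xyz"])
E
python3 - <<'E'
from h import *
for n in("top","scene"):
    c=ctrl.camera(n); cv2.imwrite(f"pics/{n}0.png",c["frame"]); P=cloud(c); np.savez(f"{n}0.npz",P=P,f=c["frame"],z=c["z_map"])
    print(n,c["xyz"],c["rotation"],c["fx"],c["cx"],c["cy"])
print(ctrl.get_obs())
E
```

```text
top [0.44295893 0.03179009 1.23235416] [-0.03045526  0.71394066 -0.6990991   0.02493316] 402.3036054420385 323.7722945047686 194.73929112845389
scene [-0.18036474  0.84995845  0.72924212] [ 0.16521085 -0.32484959  0.8143571  -0.45166429] 429.4317213413209 321.7077228681405 196.97354944035902
{'time_s': 0.1, 'q': array([ 9.09730794e-01,  1.81435800e-01,  1.60790454e+00,  3.59750493e-06,
        1.35379891e+00, -2.06276013e-01]), 'dq': array([-0.00033265, -0.00321279, -0.00130038, -0.00029948, -0.00087239,
        0.0009363 ]), 'joint_efforts': array([ 1.64268276e-04, -4.45877981e+01, -3.52239060e+01, -4.86583122e-04,
        4.19435717e-03, -3.16989954e-06]), 'eef_pos': array([0.25224471, 0.51617121, 0.23049332]), 'eef_rot': array([-3.26538475e-04,  2.25440429e-01,  9.74256647e-01, -7.00978394e-04]), 'wrist_force': array([-0.0453599 , -1.04328056, -0.84322258]), 'torque': array([-0.00274381,  0.04996054,  0.00695405]), 'grasp_force': 0.0, 'opening': 1.0008870264367564}
```

View pics/top0.png

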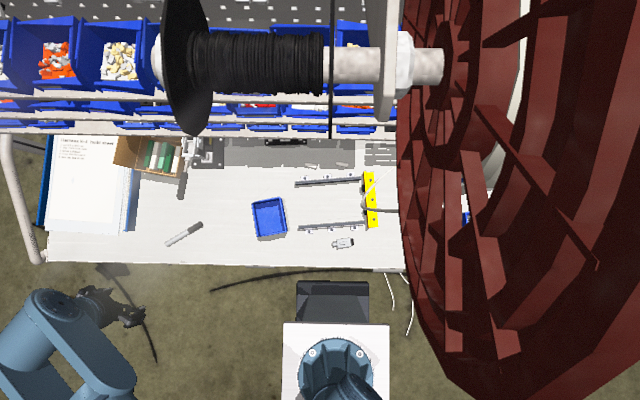

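View pics/scene0.png

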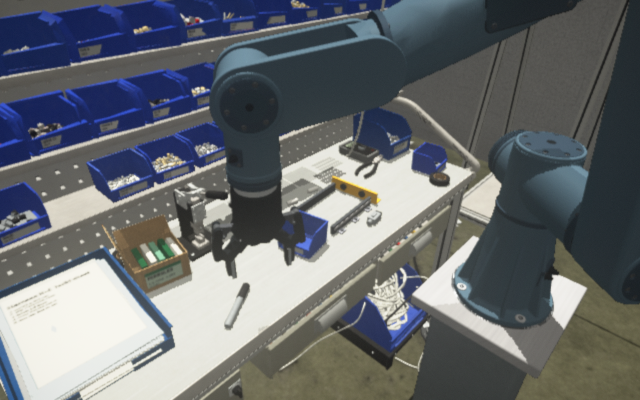

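Top view: bin around pixel (269,217), rails between columns 296–365 at rows ~183 and ~227, yellow stop at column ~371, connector at (342,243), marker at (184,233).

```bash
python3 - <<'E'
from h import *
d=np.load("top0.npz"); P,f=d["P"],d["f"]
cr=f[165:260,240:390]; cv2.imwrite("pics/crop0.png",cv2.resize(cr,None,fx=5.3,fy=5.3,interpolation=cv2.INTER_CUBIC))
hsv=cv2.cvtColor(f,cv2.COLOR_BGR2HSV)
def reg(m,n):
    p=P[m]; print(n,m.sum(),p.min(0).round(3),p.max(0).round(3)); return p
box=np.zeros(f.shape[:2],bool); box[165:260,235:395]=1
blue=box&(hsv[...,0]>105)&(hsv[...,0]<130)&(hsv[...,1]>120)
for lo,hi in((-.01,.01),(.02,.04),(.06,.08)):
    m=blue&(P[...,2]>lo)&(P[...,2]<hi); p=reg(m,f"bin{lo}")
    print(cv2.minAreaRect((p[:,:2]*1000).astype(np.float32)))
yel=box&(hsv[...,0]>20)&(hsv[...,0]<35)&(hsv[...,1]>150)
p=reg(yel&(P[...,2]>.03)&(P[...,2]<.05),"plate"); print(cv2.minAreaRect((p[:,:2]*1000).astype(np.float32)))
rail=box&~blue&~yel&(P[...,2]>.018)&(P[...,2]<.036)
n,l=cv2.connectedComponents(rail.astype(np.uint8))
for i in range(1,n):
    if (l==i).sum()>12:
        p=reg(l==i,f"c{i}"); print(cv2.minAreaRect((p[:,:2]*1000).astype(np.float32)))
t=box&(P[...,2]<.006)&~blue; print("table z",np.median(P[t][:,2]))
# whole surround heights, above table
for x in np.arange(.2,.8,.05): pass
E
```

```text
bin-0.01 818 [ 0.409  0.155 -0.008] [0.521 0.256 0.01 ]
((465.872314453125, 203.75396728515625), (100.29222106933594, 87.23938751220703), 11.462486267089844)
bin0.02 93 [ 0.41  -0.083  0.02 ] [0.522 0.257 0.04 ]
((494.0609436035156, 88.95753479003906), (98.4686050415039, 329.3511962890625), 12.727144241333008)
bin0.06 102 [0.414 0.151 0.06 ] [0.525 0.23  0.075]
((468.9063415527344, 194.774169921875), (102.11509704589844, 73.59379577636719), 11.808484077453613)
plate 123 [ 0.444 -0.097  0.032] [ 0.61  -0.076  0.047]
((526.6947631835938, -86.2191162109375), (167.0682830810547, 7.791976451873779), 6.112075328826904)
c5 258 [ 0.569 -0.066  0.018] [0.597 0.13  0.034]
((583.8760375976562, 32.22019958496094), (12.062976837158203, 197.50445556640625), 5.729244232177734)
c6 22 [ 0.551 -0.079  0.02 ] [ 0.57  -0.07   0.035]
((560.7957763671875, -74.15843963623047), (18.846118927001953, 8.050546646118164), 4.107817649841309)
c11 14 [ 0.482 -0.086  0.02 ] [ 0.497 -0.077  0.035]
((490.0008850097656, -81.75714111328125), (16.175800323486328, 7.526736736297607), 8.94296932220459)
c14 256 [ 0.436 -0.079  0.019] [0.464 0.117 0.034]
((449.1566467285156, 18.802398681640625), (11.44145393371582, 198.06594848632812), 5.726545810699463)
c18 119 [ 0.382 -0.045  0.018] [0.41  0.009 0.026]
((396.1741638183594, -18.906400680541992), (25.501672744750977, 55.039669036865234), 8.4019193649292)
table z 0.00034556803764362876
```

View pics/crop0.png

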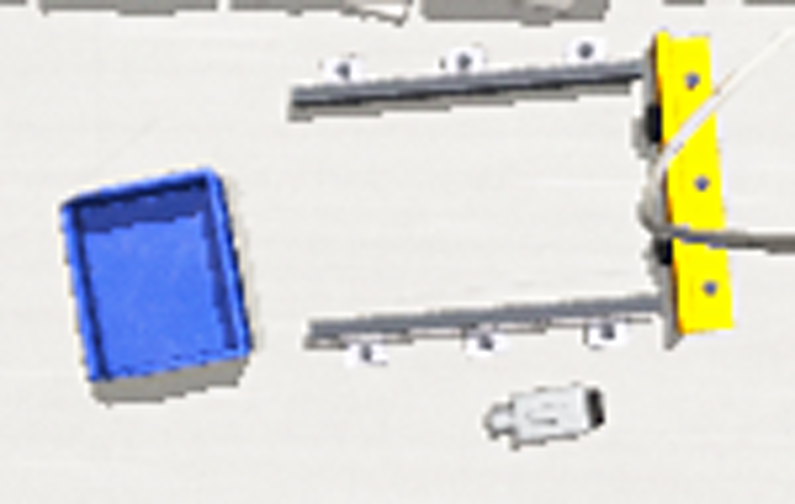

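```bash
cat >> h.py <<'E'
A=0.100; O=np.array([506.5,125.0]); UX=np.array([np.sin(A),-np.cos(A)]); UY=np.array([np.cos(A),np.sin(A)])
def tolane(p): d=np.asarray(p)[...,:2]*1000-O; return np.stack([d@UX,d@UY],-1)
def state():
    o=ctrl.get_obs(); q=o["eef_rot"]; M=R.from_quat(np.array(q)[[1,2,3,0]]).as_matrix()
    p=o["eef_pos"]; print("t",round(o["time_s"],2),"lane",tolane(p).round(1),"z",round(p[2]*1000,1),
      "tooly deg-lane",round(np.degrees(np.arctan2(M[1,1],M[0,1])-A),2),"tilt",M[:,2].round(3),"F",np.round(o["wrist_force"],1),"q",np.round(o["q"],2),"op",round(o["opening"],2))
    return p,M
def goto(lx,ly,z):
    p,M=state(); w=np.r_[O+lx*UX+ly*UY,z]-np.asarray(p)*1000; print("shift tool mm",(M.T@w).round(1))
def binpose(name):
    c=ctrl.camera("top"); cv2.imwrite(f"pics/{name}.png",c["frame"]); P=cloud(c); hsv=cv2.cvtColor(c["frame"],cv2.COLOR_BGR2HSV)
    L=tolane(P); m=(hsv[...,0]>105)&(hsv[...,0]<130)&(hsv[...,1]>120)&(P[...,2]>.058)&(P[...,2]<.08)&(L[...,0]>-180)&(L[...,0]<230)&(abs(L[...,1])<120)
    r=cv2.minAreaRect(L[m].astype(np.float32)); a=(r[2]+45)%90-45
    c0=np.array(r[0])-10*np.array([np.cos(np.radians(a)),np.sin(np.radians(a))]); print("bin",m.sum(),c0.round(1),np.round(r[1],1),"deg",round(a,2)); return c,P
E
python3 - <<'E'
from h import *
c,P=binpose("top1"); goto(-75,-128,120)
for v,u in((204,363),(210,372),(210,385),(190,370)): print(P[v,u].round(3))
E
```

```text
bin 100 [-82.8 -31.4] [ 73.1 102.5] deg 5.61
t 0.15 lane [-414.7 -213.9] z 230.6 tooly deg-lane 58.21 tilt [-0.001 -0.001 -1.   ] F [ 0.4 -0.1 -0.2] q [ 0.91  0.18  1.61  0.    1.35 -0.21] op 1.0
shift tool mm [-251.9 -243.3  110.8]
[ 0.513 -0.078  0.004]
[ 0.477 -0.058  0.433]
[ 0.473 -0.069  0.536]
[ 0.557 -0.099  0.003]
```

```bash
python3 - <<'E'
from h import *
for n in("top0",):
    P=np.load(n+".npz")["P"]
    m=(P[...,2]>.12)&(P[...,0]>.35)&(P[...,0]<.65)&(P[...,1]<.3)&(P[...,1]>-.15)
    m[:, :240]=0
    q=P[m]; q=q[np.argsort(q[:,1])][::-1]; print(len(q)); print(q[::max(1,len(q)//40)].round(3))
E
```

```text
101540
[[ 0.538  0.096  0.949]
 [ 0.538  0.064  0.961]
 [ 0.546  0.035  0.961]
 [ 0.553  0.008  0.968]
 [ 0.54  -0.005  0.986]
 [ 0.545 -0.038  0.962]
 [ 0.412 -0.047  1.039]
 [ 0.522 -0.047  1.011]
 [ 0.476 -0.047  1.107]
 [ 0.46  -0.048  1.129]
 [ 0.485 -0.048  1.109]
 [ 0.405 -0.048  1.078]
 [ 0.398 -0.048  1.075]
 [ 0.506 -0.048  1.124]
 [ 0.445 -0.049  1.121]
 [ 0.494 -0.049  0.879]
 [ 0.439 -0.049  1.121]
 [ 0.502 -0.049  1.119]
 [ 0.366 -0.049  1.034]
 [ 0.546 -0.05   0.914]
 [ 0.433 -0.05   1.085]
 [ 0.478 -0.05   0.81 ]
 [ 0.466 -0.05   1.11 ]
 [ 0.458 -0.05   1.108]
 [ 0.478 -0.051  1.116]
 [ 0.464 -0.051  1.003]
 [ 0.477 -0.052  1.116]
 [ 0.485 -0.053  1.12 ]
 [ 0.388 -0.053  1.082]
 [ 0.414 -0.054  1.063]
 [ 0.409 -0.055  1.057]
 [ 0.519 -0.055  1.079]
 [ 0.488 -0.056  0.992]
 [ 0.485 -0.057  1.069]
 [ 0.486 -0.058  1.068]
 [ 0.519 -0.059  1.088]
 [ 0.401 -0.059  1.048]
 [ 0.52  -0.059  1.081]
 [ 0.406 -0.06   0.979]
 [ 0.393 -0.063  1.09 ]
 [ 0.564 -0.093  0.136]]
```

>>> jog_arm(
  series=[
    [[-25,-24,0,0,0,0,40],[-25,-24,0,0,0,0,40],[-25,-24,0,0,0,0,40],[-25,-24,0,0,0,0,40],[-25,-24,0,0,0,0,40],[-25,-24,0,0,0,0,40],[-25,-24,0,0,0,0,40],[-25,-24,0,0,0,0,40],[-25,-24,0,0,0,0,40],[-25,-24,0,0,0,0,40]],
  ],
)

```text
time_s: 1.15
eef_pos: [0.3718, 0.1898, 0.2312]
eef_rot: [0.0, 0.225, 0.974, 0.0]
wrist_force: [0.1, 0.0, 0.5]
opening: 0.468
grasp_force: 0.0
```

>>> jog_arm(
  series=[
    [[0,0,10,0,0,-0.06,40],[0,0,10,0,0,-0.06,40],[0,0,10,0,0,-0.06,40],[0,0,10,0,0,-0.06,40],[0,0,10,0,0,-0.06,40],[0,0,10,0,0,-0.06,40],[0,0,10,0,0,-0.06,40],[0,0,10,0,0,-0.06,40],[0,0,10,0,0,-0.06,40],[0,0,10,0,0,-0.015,40]],
  ],
)

```text
time_s: 2.15
eef_pos: [0.3716, 0.1911, 0.1307]
eef_rot: [-0.0, -0.051, 0.999, -0.0]
wrist_force: [0.0, 0.7, -0.5]
opening: 0.466
grasp_force: 0.0
```

```bash
python3 - <<'E'
from h import *
goto(-75,-128,14)
c,P=binpose("top2"); c=ctrl.camera("wrist"); cv2.imwrite("pics/wrist2.png",c["frame"])
E
```

```text
t 2.15 lane [ -79.2 -127.7] z 130.7 tooly deg-lane 90.08 tilt [-0. -0. -1.] F [ 0.   0.7 -0.5] q [ 0.19 -0.06  2.08 -0.    1.12 -1.48] op 0.47
shift tool mm [  0.3  -4.2 116.7]
bin 86 [-81.2 -29.9] [ 72.8 102.5] deg 3.06
```

View pics/wrist2.png

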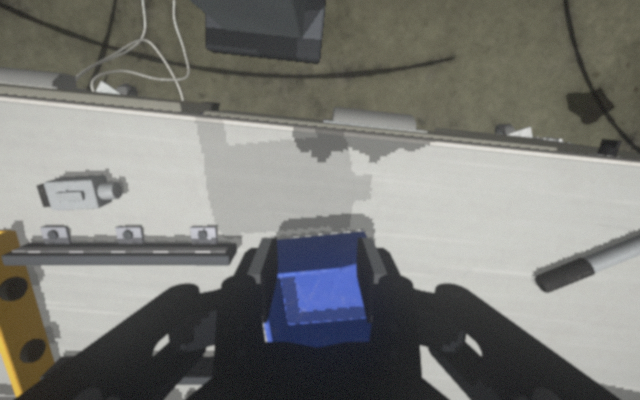

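Wrist view: near side wall of the bin (320,237) lies between the fingertips (265–375, ~245), rail and connector at left well clear, marker right. Descending on the near side.

>>> jog_arm(
  series=[
    [[0,0,14,0,0,0,40],[0,0,14,0,0,0,40],[0,0,14,0,0,0,40],[0,0,14,0,0,0,40],[0,0,14,0,0,0,40],[0,0,14,0,0,0,40],[0,0,14,0,0,0,40],[0,0,10,0,0,0,40],[0,0,7,0,0,0,40],[0,0,0,0,0,0,40]],
  ],
)

```text
time_s: 3.25
eef_pos: [0.3713, 0.191, 0.0157]
eef_rot: [-0.001, -0.05, 0.999, -0.0]
wrist_force: [0.1, 0.4, 0.1]
opening: 0.469
grasp_force: 0.0
```

>>> jog_arm(
  series=[
    [[-3,0,0,0,0,0,40],[-3,0,0,0,0,0,40],[-3,0,0,0,0,0,40],[-3,0,0,0,0,0,40],[-3,0,0,0,0,0,40],[-3,0,0,0,0,0,40],[-3,0,0,0,0,0,40],[-3,0,0,0,0,0,40],[-3,0,0,0,0,0,40],[-3,0,0,0,0,0,40]],
  ],
)

```text
time_s: 4.25
eef_pos: [0.4014, 0.1942, 0.0161]
eef_rot: [-0.0, -0.05, 0.999, -0.0]
wrist_force: [-1.3, 0.1, -0.5]
opening: 0.467
grasp_force: 0.0
```

```bash
python3 - <<'E'
from h import *
state(); c,P=binpose("top3"); cv2.imwrite("pics/crop3.png",cv2.resize(c["frame"][150:290,220:400],None,fx=4,fy=4,interpolation=cv2.INTER_CUBIC))
E
```

```text
t 4.25 lane [-79.3 -97.7] z 16.1 tooly deg-lane 90.02 tilt [-0.001 -0.    -1.   ] F [-1.3  0.1 -0.5] q [ 0.18  0.23  2.06  0.    0.85 -1.49] op 0.47
bin 73 [-58.5 -18.7] [ 55.2 118.2] deg 35.05
```

View pics/crop3.png

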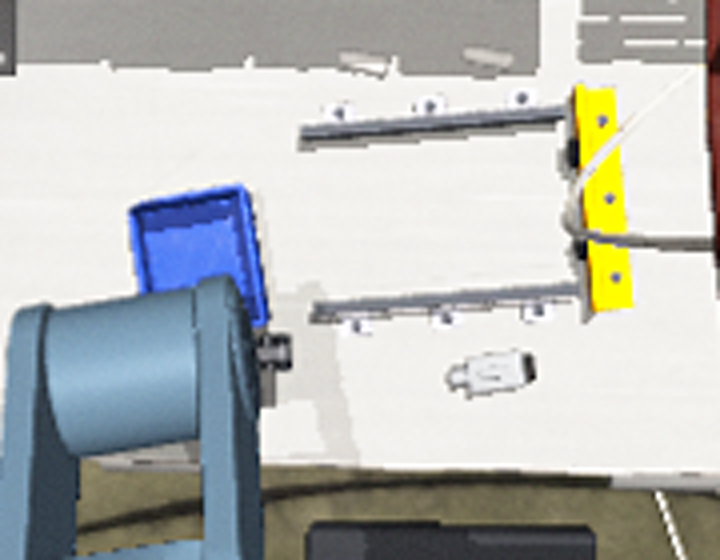

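The bin (200,250) is now touched by the fingers at its near wall; the finger linkage (290,352) is clear of the near rail's end (312,310). Keep pushing.

>>> jog_arm(
  series=[
    [[-2,0,0,0,0,0,40],[-2,0,0,0,0,0,40],[-2,0,0,0,0,0,40],[-2,0,0,0,0,0,40],[-2,0,0,0,0,0,40],[-2,0,0,0,0,0,40],[-2,0,0,0,0,0,40],[-2,0,0,0,0,0,40],[-2,0,0,0,0,0,40],[-2,0,0,0,0,0,40]],
  ],
)

```text
time_s: 5.3
eef_pos: [0.4217, 0.1961, 0.0163]
eef_rot: [-0.0, -0.05, 0.999, -0.0]
wrist_force: [-1.5, -1.3, -0.1]
opening: 0.467
grasp_force: 0.0
```

>>> jog_arm(
  series=[
    [[-2,0,0,0,0,0,40],[-2,0,0,0,0,0,40],[-2,0,0,0,0,0,40],[-2,0,0,0,0,0,40],[-2,0,0,0,0,0,40],[-1,0,0,0,0,0,40],[0,0,0,0,0,0,40],[0,0,0,0,0,0,40],[3,0,0,0,0,0,40],[6,0,0,0,0,0,40]],
  ],
)

```text
time_s: 6.3
eef_pos: [0.4237, 0.1964, 0.0165]
eef_rot: [0.0, -0.05, 0.999, 0.0]
wrist_force: [-0.6, 0.3, 0.6]
opening: 0.468
grasp_force: 0.0
```

>>> jog_arm(
  series=[
    [[8,0,0,0,0,0,40],[10,0,0,0,0,0,40],[10,0,0,0,0,0,40],[15,0,0,0,0,0,40],[0,0,-15,0,0,0,40],[0,0,-20,0,0,0,40],[0,0,-25,0,0,0,40],[0,0,-25,0,0,0,40],[0,0,-20,0,0,0,40],[0,0,-5,0,0,0,40]],
  ],
)

```text
time_s: 7.3
eef_pos: [0.3815, 0.1923, 0.1283]
eef_rot: [0.002, -0.05, 0.999, 0.0]
wrist_force: [-0.0, 0.4, 0.4]
opening: 0.468
grasp_force: 0.0
```

```bash
python3 - <<'E'
from h import *
goto(-155,-120,125); c,P=binpose("top4"); cv2.imwrite("pics/crop4.png",cv2.resize(c["frame"][150:290,220:400],None,fx=4,fy=4,interpolation=cv2.INTER_CUBIC))
E
```

```text
t 7.3 lane [ -79.5 -117.6] z 128.3 tooly deg-lane 90.03 tilt [ 0.004  0.001 -1.   ] F [-0.   0.4  0.4] q [ 0.19 -0.03  2.06 -0.    1.11 -1.48] op 0.47
shift tool mm [ 2.4 75.5  3.4]
bin 102 [-77.6   0.9] [101.9  70.5] deg -2.58
```

View pics/crop4.png

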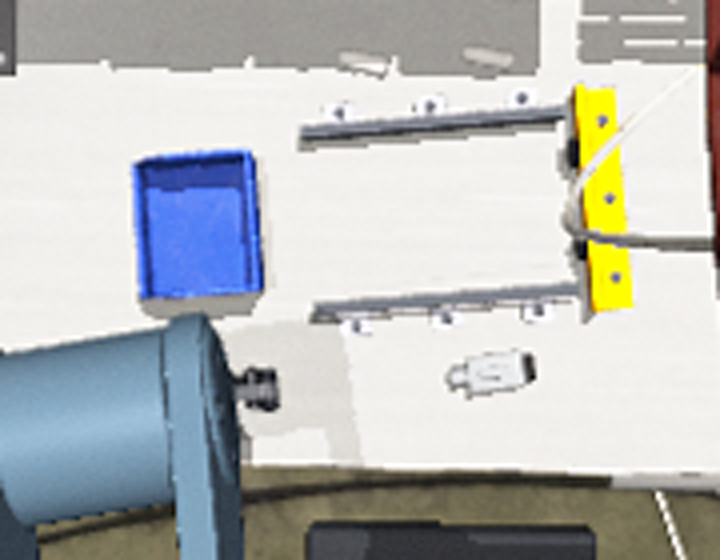

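The bin (198,232) now stands in line with the lane, turned only about 2 degrees. Next: behind its front, turned by 90 degrees.

>>> jog_arm(
  series=[
    [[0,21,0,0,0,0,50],[0,22,0,0,0,0,50],[0,22,0,0,0,0,50],[0,22,0,0,0,0,50],[-20,0,0,0,0,0,50],[-20,0,0,0,0,0,50],[-20,0,0,0,0,0,50],[-20,0,0,0,0,0,50],[-20,0,0,0,0,0,50],[-17.5,0,0,0,0,0,50]],
  ],
)

```text
time_s: 8.35
eef_pos: [0.4886, 0.29, 0.1243]
eef_rot: [-0.001, -0.05, 0.999, -0.0]
wrist_force: [-0.3, 0.5, 1.5]
opening: 0.589
grasp_force: 0.0
```

>>> jog_arm(
  series=[
    [[0,0,0,0,0,0.14,50],[0,0,0,0,0,0.14,50],[0,0,0,0,0,0.14,50],[0,0,0,0,0,0.14,50],[0,0,0,0,0,0.14,50],[0,0,0,0,0,0.14,50],[0,0,0,0,0,0.14,50],[0,0,0,0,0,0.14,50],[0,0,0,0,0,0.14,50],[0,0,0,0,0,0.14,50]],
  ],
)

```text
time_s: 9.35
eef_pos: [0.4876, 0.2899, 0.1242]
eef_rot: [-0.001, 0.607, 0.794, -0.001]
wrist_force: [-0.6, -0.1, -0.0]
opening: 0.589
grasp_force: 0.0
```

>>> jog_arm(
  series=[
    [[0,0,0,0,0,0.14,50],[0,0,0,0,0,0.03,50],[0,0,0,0,0,0,50],[0,0,0,0,0,0,50],[0,0,0,0,0,0,50],[0,0,0,0,0,0,50],[0,0,0,0,0,0,50],[0,0,0,0,0,0,50],[0,0,0,0,0,0,50],[0,0,0,0,0,0,50]],
  ],
)

```text
time_s: 10.35
eef_pos: [0.4889, 0.2904, 0.1263]
eef_rot: [0.0, 0.671, 0.742, 0.0]
wrist_force: [0.3, 0.3, -0.7]
opening: 0.584
grasp_force: 0.0
```

```bash
python3 - <<'E'
from h import *
goto(-165,0,10); c,P=binpose("top5"); cv2.imwrite("pics/crop5.png",cv2.resize(c["frame"][150:290,220:400],None,fx=4,fy=4,interpolation=cv2.INTER_CUBIC))
E
```

```text
t 10.35 lane [-166.3   -1. ] z 126.3 tooly deg-lane 0.06 tilt [ 0. -0. -1.] F [ 0.3  0.3 -0.7] q [ 0.33  0.28  1.71 -0.    1.15  0.23] op 0.58
shift tool mm [ -1.3   1.  116.3]
bin 109 [-79.5   1. ] [101.9  73.3] deg -2.39
```

View pics/crop5.png

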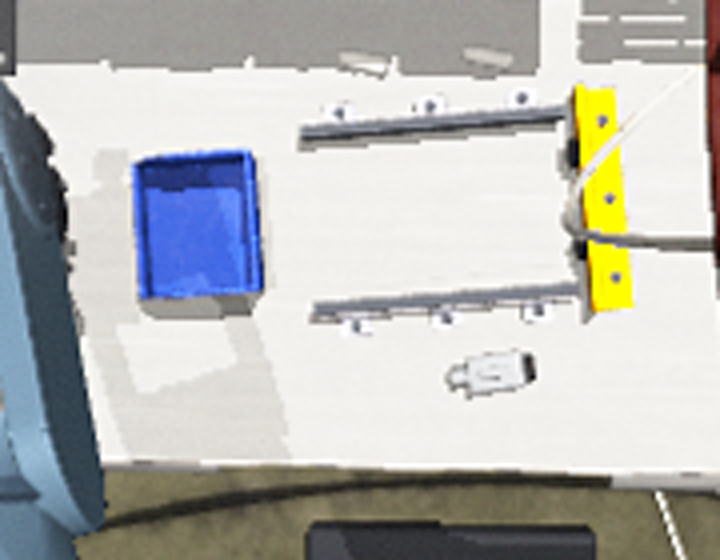

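The bin (198,230) stands clear, gripper at left behind its front. Descending and starting the push.

>>> jog_arm(
  series=[
    [[0,1,14,0,0,0,50],[0,1,14,0,0,0,50],[0,0,14,0,0,0,50],[0,0,14,0,0,0,50],[0,0,14,0,0,0,50],[0,0,14,0,0,0,50],[0,0,14,0,0,0,50],[0,0,10,0,0,0,50],[0,0,6,0,0,0,50],[0,0,0,0,0,0,50]],
  ],
)

```text
time_s: 11.4
eef_pos: [0.4903, 0.2904, 0.0113]
eef_rot: [-0.0, 0.671, 0.742, -0.001]
wrist_force: [0.1, 0.5, -0.1]
opening: 0.582
grasp_force: 0.0
```

>>> jog_arm(
  series=[
    [[-4,0,0,0,0,0,50],[-4,0,0,0,0,0,50],[-3,0,0,0,0,0,50],[-2,0,0,0,0,0,50],[-2,0,0,0,0,0,50],[-2,0,0,0,0,0,50],[-2,0,0,0,0,0,50],[-2,0,0,0,0,0,50],[-2,0,0,0,0,0,50],[-2,0,0,0,0,0,50]],
  ],
)

```text
time_s: 12.4
eef_pos: [0.4934, 0.2655, 0.0123]
eef_rot: [-0.0, 0.671, 0.742, -0.0]
wrist_force: [-0.2, -0.5, 0.3]
opening: 0.584
grasp_force: 0.0
```

>>> jog_arm(
  series=[
    [[-2,0,0,0,0,0,50],[-2,0,0,0,0,0,50],[-2,0,0,0,0,0,50],[-2,0,0,0,0,0,50],[-2,0,0,0,0,0,50],[-2,0,0,0,0,0,50],[-2,0,0,0,0,0,50],[-2,0,0,0,0,0,50],[-2,0,0,0,0,0,50],[-2,0,0,0,0,0,50]],
  ],
)

```text
time_s: 13.4
eef_pos: [0.4954, 0.2456, 0.0122]
eef_rot: [-0.0, 0.671, 0.742, -0.0]
wrist_force: [0.2, 1.3, -0.6]
opening: 0.586
grasp_force: 0.5
```

```bash
python3 - <<'E'
from h import *
state(); c,P=binpose("top6"); cv2.imwrite("pics/crop6.png",cv2.resize(c["frame"][150:290,220:400],None,fx=4,fy=4,interpolation=cv2.INTER_CUBIC))
E
```

```text
t 13.4 lane [-121.1    1. ] z 12.2 tooly deg-lane 0.06 tilt [-0. -0. -1.] F [ 0.2  1.3 -0.6] q [ 0.25  0.43  1.79 -0.    0.92  0.14] op 0.59
bin 106 [-63.7   0.5] [101.8  74.3] deg -0.05
```

View pics/crop6.png

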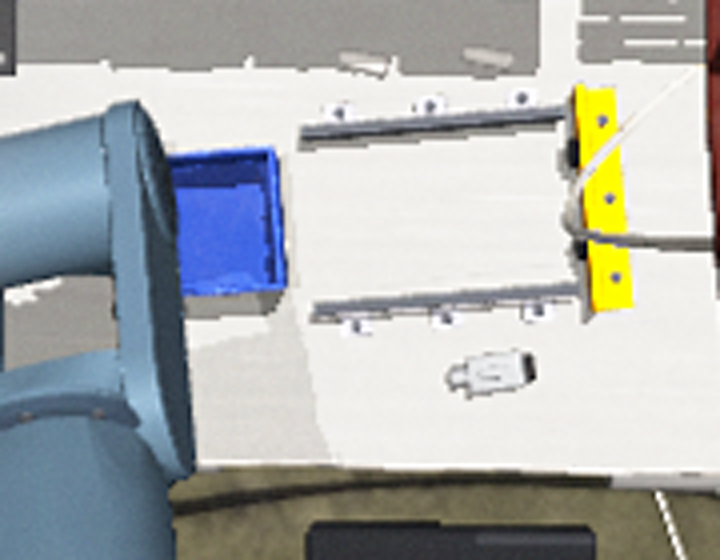

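The bin's back edge (280,220) is square to the lane, rails clear either side. Push on at 30 mm/s with checks.

>>> jog_arm(
  series=[
    [[-3,0,0,0,0,0,50],[-3,0,0,0,0,0,50],[-3,0,0,0,0,0,50],[-3,0,0,0,0,0,50],[-3,0,0,0,0,0,50],[-3,0,0,0,0,0,50],[-3,0,0,0,0,0,50],[-3,0,0,0,0,0,50],[-3,0,0,0,0,0,50],[-3,0,0,0,0,0,50]],
  ],
)

```text
time_s: 14.45
eef_pos: [0.4985, 0.2157, 0.0123]
eef_rot: [0.0, 0.671, 0.742, 0.0]
wrist_force: [0.4, 1.5, -0.2]
opening: 0.585
grasp_force: 0.6
```

>>> jog_arm(
  series=[
    [[-3,0,0,0,0,0,50],[-3,0,0,0,0,0,50],[-3,0,0,0,0,0,50],[-3,0,0,0,0,0,50],[-3,0,0,0,0,0,50],[-3,0,0,0,0,0,50],[-3,0,0,0,0,0,50],[-3,0,0,0,0,0,50],[-3,0,0,0,0,0,50],[-3,0,0,0,0,0,50]],
  ],
)

```text
time_s: 15.45
eef_pos: [0.5015, 0.1858, 0.0123]
eef_rot: [0.0, 0.671, 0.742, 0.0]
wrist_force: [0.1, 1.0, -0.0]
opening: 0.582
grasp_force: 0.6
```

```bash
python3 - <<'E'
from h import *
state(); c,P=binpose("top7")
E
```

```text
t 15.45 lane [-61.    1.1] z 12.3 tooly deg-lane 0.06 tilt [ 0. -0. -1.] F [ 0.1  1.  -0. ] q [ 0.13  0.4   1.84 -0.    0.9   0.03] op 0.58
bin 102 [2.6 1.9] [104.6  62.1] deg -2.29
```

```bash
python3 - <<'E'
import cv2
f=cv2.imread("pics/top7.png"); cv2.imwrite("pics/crop7.png",cv2.resize(f[165:255,260:395],None,fx=5.5,fy=5.5,interpolation=cv2.INTER_CUBIC))
E
```

```text
(no output)
```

View pics/crop7.png

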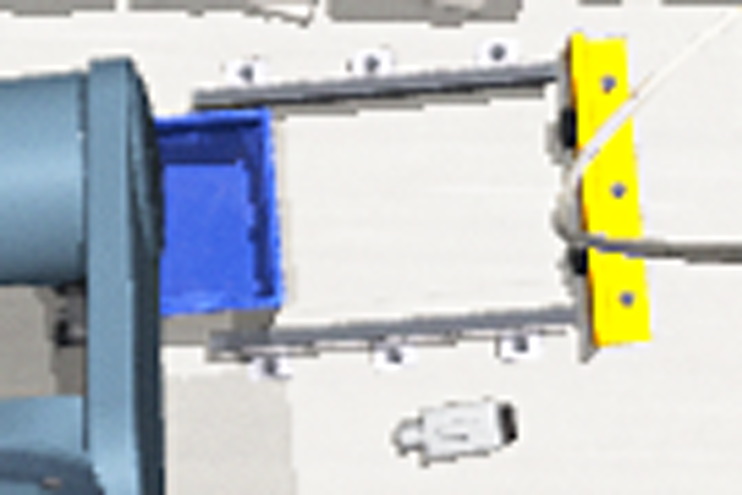

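The bin (215,210) is inside the mouth, its edges parallel with rails and plate, with gaps on both sides. I'll check the side margins numerically.

```bash
cat >> h.py <<'E'
def sides(name):
    c,P=binpose(name); hsv=cv2.cvtColor(c["frame"],cv2.COLOR_BGR2HSV); L=tolane(P)
    m=(hsv[...,0]>105)&(hsv[...,0]<130)&(hsv[...,1]>120)&(P[...,2]>.055)&(P[...,2]<.08)&(L[...,0]>-180)&(L[...,0]<230)&(abs(L[...,1])<90)
    q=L[m]; print("y range",np.percentile(q[:,1],[0,2,98,100]).round(1))
    xm=q[:,0].max()
    for a,b in((-50,-25),(-25,0),(0,25),(25,50)):
        s=q[(q[:,1]>a)&(q[:,1]<b)&(q[:,0]>xm-12)]; print("back x",a,np.median(s[:,0]).round(1),s[:,0].max().round(1))
    g=q[q[:,0]<xm-10]
    for lo in np.arange(xm-70,xm-10,15):
        s=q[(q[:,0]>=lo)&(q[:,0]<lo+15)]
        if len(s): print("x",lo.round(),"y",s[:,1].min().round(1),s[:,1].max().round(1))
E
python3 - <<'E'
from h import *
sides("top8")
E
```

```text
bin 99 [4.4 1.9] [104.6  63.5] deg -3.59
y range [-50.2 -50.   53.3  54.1]
back x -50 40.8 43.1
back x -25 40.8 43.2
back x 0 41.7 42.9
back x 25 40.9 41.8
x -27.0 y -49.3 51.4
x -12.0 y -50.2 51.8
x 3.0 y -48.7 54.1
x 18.0 y -49.9 53.2
```

>>> jog_arm(
  series=[
    [[-3,0,0,0,0,0,50],[-3,0,0,0,0,0,50],[-3,0,0,0,0,0,50],[-3,0,0,0,0,0,50],[-3,0,0,0,0,0,50],[-3,0,0,0,0,0,50],[-3,0,0,0,0,0,50],[-3,0,0,0,0,0,50],[-3,0,0,0,0,0,50],[-3,0,0,0,0,0,50]],
  ],
)

```text
time_s: 16.55
eef_pos: [0.5046, 0.156, 0.0123]
eef_rot: [0.0, 0.671, 0.742, 0.0]
wrist_force: [-0.5, 1.7, 1.2]
opening: 0.589
grasp_force: 1.0
```

>>> jog_arm(
  series=[
    [[-3,0,0,0,0,0,50],[-3,0,0,0,0,0,50],[-3,0,0,0,0,0,50],[-3,0,0,0,0,0,50],[-3,0,0,0,0,0,50],[-3,0,0,0,0,0,50],[-3,0,0,0,0,0,50],[-3,0,0,0,0,0,50],[-3,0,0,0,0,0,50],[-3,0,0,0,0,0,50]],
  ],
)

```text
time_s: 17.55
eef_pos: [0.5076, 0.1262, 0.0124]
eef_rot: [0.0, 0.671, 0.742, 0.0]
wrist_force: [-0.2, 2.0, 2.2]
opening: 0.586
grasp_force: 1.3
```

```bash
python3 - <<'E'
from h import *
state(); sides("top9")
E
```

```text
t 17.55 lane [-1.1  1.2] z 12.4 tooly deg-lane 0.06 tilt [ 0.  0. -1.] F [-0.2  2.   2.2] q [ 0.02  0.38  1.87  0.    0.89 -0.08] op 0.59
bin 96 [49.5  2.8] [104.4  87.8] deg -1.53
y range [-50.1 -49.8  54.   54.1]
back x -50 99.8 102.6
back x -25 100.9 102.0
back x 0 100.3 102.5
back x 25 100.7 103.1
x 48.0 y -49.2 52.4
x 63.0 y -50.1 54.1
x 78.0 y -49.0 54.1
```

>>> jog_arm(
  series=[
    [[-3,0,0,0,0,0,50],[-3,0,0,0,0,0,50],[-3,0,0,0,0,0,50],[-3,0,0,0,0,0,50],[-3,0,0,0,0,0,50],[-3,0,0,0,0,0,50],[-3,0,0,0,0,0,50],[-3,0,0,0,0,0,50],[-3,0,0,0,0,0,50],[-3,0,0,0,0,0,50]],
  ],
)

```text
time_s: 18.6
eef_pos: [0.5105, 0.0963, 0.0122]
eef_rot: [-0.0, 0.671, 0.742, -0.0]
wrist_force: [-0.6, 2.9, 1.0]
opening: 0.585
grasp_force: 1.1
```

>>> jog_arm(
  series=[
    [[-3,0,0,0,0,0,50],[-3,0,0,0,0,0,50],[-3,0,0,0,0,0,50],[-3,0,0,0,0,0,50],[-3,0,0,0,0,0,50],[-3,0,0,0,0,0,50],[-3,0,0,0,0,0,50],[-3,0,0,0,0,0,50],[-3,0,0,0,0,0,50],[-3,0,0,0,0,0,50]],
  ],
)

```text
time_s: 19.6
eef_pos: [0.5136, 0.0665, 0.0123]
eef_rot: [-0.0, 0.671, 0.742, -0.0]
wrist_force: [-0.8, 2.1, 1.3]
opening: 0.582
grasp_force: 1.0
```

```bash
python3 - <<'E'
from h import *
state(); sides("top10")
E
```

```text
t 19.6 lane [59.   1.2] z 12.3 tooly deg-lane 0.05 tilt [-0. -0. -1.] F [-0.8  2.1  1.3] q [-0.1   0.37  1.88 -0.    0.89 -0.2 ] op 0.58
bin 82 [107.8   2.4] [104.6  89.8] deg -0.27
y range [-50.1 -49.8  54.   54.5]
back x -50 160.4 162.5
back x -25 161.4 162.7
back x 0 160.8 162.3
back x 25 160.2 161.5
x 108.0 y -48.3 51.5
x 123.0 y -49.3 -46.4
x 138.0 y -50.1 54.5
```

>>> jog_arm(
  series=[
    [[-3,0,0,0,0,0,50],[-3,0,0,0,0,0,50],[-3,0,0,0,0,0,50],[-3,0,0,0,0,0,50],[-3,0,0,0,0,0,50],[-3,0,0,0,0,0,50],[-3,0,0,0,0,0,50],[-3,0,0,0,0,0,50],[-2,0,0,0,0,0,50],[-1,0,0,0,0,0,50]],
  ],
)

```text
time_s: 20.65
eef_pos: [0.5163, 0.0396, 0.0123]
eef_rot: [0.0, 0.671, 0.742, -0.0]
wrist_force: [-0.3, 1.1, 0.5]
opening: 0.584
grasp_force: 0.8
```

>>> jog_arm(
  series=[
    [[-0.7,0,0,0,0,0,50],[-0.7,0,0,0,0,0,50],[-0.7,0,0,0,0,0,50],[-0.7,0,0,0,0,0,50],[-0.7,0,0,0,0,0,50],[-0.7,0,0,0,0,0,50],[-0.7,0,0,0,0,0,50],[-0.7,0,0,0,0,0,50],[-0.7,0,0,0,0,0,50],[-0.7,0,0,0,0,0,50]],
  ],
)

```text
time_s: 21.65
eef_pos: [0.517, 0.0328, 0.0123]
eef_rot: [-0.0, 0.671, 0.742, -0.0]
wrist_force: [0.0, 1.1, -0.1]
opening: 0.583
grasp_force: 0.6
```

```bash
python3 - <<'E'
from h import *
state(); sides("top11")
E
```

```text
t 21.65 lane [92.8  1.2] z 12.3 tooly deg-lane 0.06 tilt [-0. -0. -1.] F [ 0.   1.1 -0.1] q [-0.17  0.37  1.88 -0.    0.89 -0.27] op 0.58
bin 65 [140.6   1.9] [ 92.2 103.8] deg 0.09
y range [-49.9 -49.7  53.1  53.9]
back x -50 194.1 196.8
back x -25 196.3 196.3
back x 0 194.0 196.7
back x 25 194.7 196.1
x 127.0 y -48.9 -48.7
x 157.0 y -49.2 -46.2
x 172.0 y -49.9 -46.6
```

About 2–4 mm left; creep on, 3 mm per call.

>>> jog_arm(
  series=[
    [[-0.3,0,0,0,0,0,50],[-0.3,0,0,0,0,0,50],[-0.3,0,0,0,0,0,50],[-0.3,0,0,0,0,0,50],[-0.3,0,0,0,0,0,50],[-0.3,0,0,0,0,0,50],[-0.3,0,0,0,0,0,50],[-0.3,0,0,0,0,0,50],[-0.3,0,0,0,0,0,50],[-0.3,0,0,0,0,0,50]],
  ],
)

```text
time_s: 22.7
eef_pos: [0.5173, 0.0299, 0.0123]
eef_rot: [-0.0, 0.671, 0.742, -0.0]
wrist_force: [0.2, 0.4, -0.4]
opening: 0.583
grasp_force: 0.5
```

>>> jog_arm(
  series=[
    [[-0.2,0,0,0,0,0,50],[-0.2,0,0,0,0,0,50],[-0.2,0,0,0,0,0,50],[-0.2,0,0,0,0,0,50],[-0.2,0,0,0,0,0,50],[-0.2,0,0,0,0,0,50],[-0.2,0,0,0,0,0,50],[-0.2,0,0,0,0,0,50],[-0.2,0,0,0,0,0,50],[0,0,0,0,0,0,50]],
  ],
)

```text
time_s: 23.7
eef_pos: [0.5175, 0.029, 0.0123]
eef_rot: [-0.0, 0.671, 0.742, 0.001]
wrist_force: [0.4, 7.3, 0.2]
opening: 0.586
grasp_force: 3.5
```

>>> jog_arm(
  series=[
    [[-0.2,0,0,0,0,0,50],[-0.2,0,0,0,0,0,50],[-0.2,0,0,0,0,0,50],[0,0,0,0,0,0,50],[0,0,0,0,0,0,50],[0,0,0,0,0,0,50],[0,0,0,0,0,0,50],[0,0,0,0,0,0,50],[0,0,0,0,0,0,50],[0,0,0,0,0,0,50]],
  ],
)

```text
time_s: 24.7
eef_pos: [0.5175, 0.029, 0.0123]
eef_rot: [-0.001, 0.671, 0.742, 0.001]
wrist_force: [1.2, 9.6, 0.1]
opening: 0.587
grasp_force: 4.8
```

```bash
python3 - <<'E'
from h import *
state(); print(ctrl.get_obs()["torque"]); sides("top12")
E
```

```text
t 24.7 lane [96.6  1.4] z 12.3 tooly deg-lane 0.03 tilt [ 0.     0.002 -1.   ] F [1.2 9.6 0.1] q [-0.17  0.37  1.88  0.    0.89 -0.28] op 0.59
[ 1.56607374 -0.10894882 -0.0430967 ]
bin 63 [170.8 -12.8] [129.1  71.3] deg -44.06
y range [-49.9 -49.6  49.2  51. ]
back x -50 197.8 200.8
back x -25 199.2 199.7
back x 0 198.0 199.7
back x 25 198.4 200.8
x 131.0 y -49.4 -49.2
x 161.0 y -49.5 -46.4
x 176.0 y -49.9 -46.9
```

Fully seated, back at 200 on both sides. Retreat straight back slowly, then up.

>>> jog_arm(
  series=[
    [[0.5,0,0,0,0,0,50],[0.5,0,0,0,0,0,50],[1,0,0,0,0,0,50],[2,0,0,0,0,0,50],[4,0,0,0,0,0,50],[8,0,0,0,0,0,50],[12,0,0,0,0,0,50],[12,0,0,0,0,0,50],[12,0,0,0,0,0,50],[0,0,0,0,0,0,50]],
  ],
)

```text
time_s: 25.75
eef_pos: [0.5118, 0.0811, 0.0122]
eef_rot: [-0.0, 0.67, 0.743, -0.0]
wrist_force: [-0.1, -0.9, 0.8]
opening: 0.586
grasp_force: 0.0
```

>>> jog_arm(
  series=[
    [[0,0,-10,0,0,0,50],[0,0,-20,0,0,0,50],[0,0,-20,0,0,0,50],[0,0,-20,0,0,0,50],[0,0,-20,0,0,0,50],[15,0,-10,0,0,0,50],[25,0,0,0,0,0,50],[25,0,0,0,0,0,50],[25,0,0,0,0,0,50],[25,0,0,0,0,0,50]],
  ],
)

```text
time_s: 26.75
eef_pos: [0.5001, 0.1953, 0.1124]
eef_rot: [-0.0, 0.671, 0.742, -0.0]
wrist_force: [0.3, -0.8, -0.6]
opening: 0.581
grasp_force: 0.0
```

>>> jog_arm(
  series=[
    [[25,0,0,0,0,0,50],[25,0,0,0,0,0,50],[15,0,0,0,0,0,50],[0,0,0,0,0,0,50],[0,0,0,0,0,0,50],[0,0,0,0,0,0,50],[0,0,0,0,0,0,50],[0,0,0,0,0,0,50],[0,0,0,0,0,0,50],[0,0,0,0,0,0,50]],
  ],
)

```text
time_s: 27.75
eef_pos: [0.4943, 0.258, 0.1123]
eef_rot: [0.0, 0.671, 0.742, 0.0]
wrist_force: [-0.3, 0.9, -0.1]
opening: 0.584
grasp_force: 0.0
```

```bash
python3 - <<'E'
from h import *
state(); sides("top13")
f=cv2.imread("pics/top13.png"); cv2.imwrite("pics/crop13.png",cv2.resize(f[165:255,260:395],None,fx=5.5,fy=5.5,interpolation=cv2.INTER_CUBIC))
E
```

```text
t 27.75 lane [-133.6    1.1] z 112.3 tooly deg-lane 0.03 tilt [ 0.  0. -1.] F [-0.3  0.9 -0.1] q [0.27 0.28 1.75 0.   1.11 0.17] op 0.58
bin 105 [151.3   2.3] [104.4  78.9] deg -0.2
y range [-50.  -49.7  54.1  54.4]
back x -50 197.4 200.6
back x -25 199.2 199.6
back x 0 198.1 200.0
back x 25 198.3 200.6
x 131.0 y -49.9 52.6
x 146.0 y -48.4 54.1
x 161.0 y -49.5 53.4
x 176.0 y -50.0 54.4
```

View pics/crop13.png

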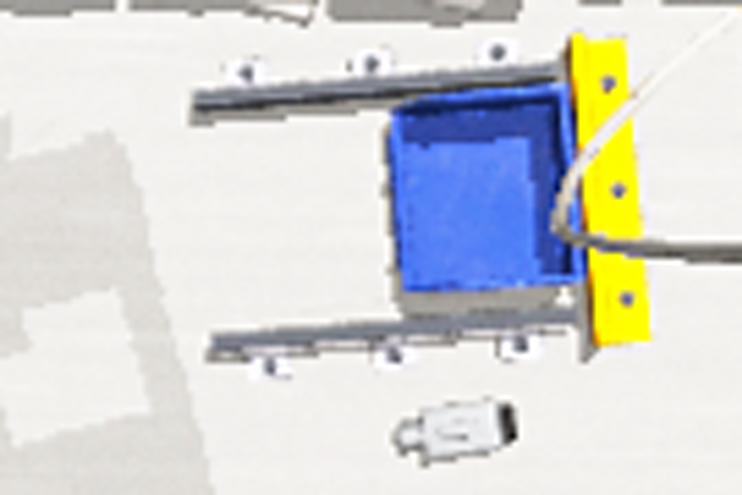

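The bin (490,190) stands square against the stop, between the rails with a gap on each side; the connector (455,430) is unmoved and the gripper is clear. Handing in.

```bash
python3 -c "
from bench import ctrl
print(ctrl.hand_in())"
```

```text
the job is handed in; nothing more can be done
None
```

I handed in the job at about 28 s: the empty bin is in the lane, square within about 0.2° against the end stop, about 2 mm off the middle line with some 8 mm clear of the nearer rail, and the fingers are well clear; the verdict was not shown.

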